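# Clamp the piston in the bench fixture

### The job

Clamp the piston that stands in the holding fixture: push with the outside of the fingers only to swing the clamp strap across the piston until it is fully home against its stop under the cam, and only then push down the cam lever with the fingertips, all the way, so that the strap presses on the piston. Nothing is to be picked up: the piston must stay standing in its nest, and the other things on the bench must be left where they are. Finish with the robot clear of everything.

Things in the scene. Friction and masses are not known exactly. Their poses are not given: they have to be found in the camera images.
- clamp_fixture: Fixed holding fixture, its place and yaw vary: aluminium base 110 (x) x 245 (y) x 18 mm. Origin on the bench under the centre of the piston nest (four dowels, tops 28 mm above the bench); z up. At y = -80 mm stands the strap's pillar, 30 mm diameter. At x -30 to -13, y 65 to 109 mm stands a steel cheek, top 130 mm above the bench: it carries the cam lever and is the strap's stop.
- strap (a joint): Angle of the clamp strap about the upright pillar, rad, counter-clockwise from above: 0 = along the fixture's +x, pi/2 = fully home, along its +y, across the piston against the cheek (hard stop). Starts swung aside at 0 to 0.5. Light friction (0.08 N m); stays where it is left.
- strap_pivot (a point): Point on the strap's upright turning axis, 102 mm above the bench, at fixture x = 0, y = -80 mm.
- strap_end (a point): Middle of the top edge of the strap's free end, 175 mm from its axis. Dark steel bar 24 mm wide, 16 mm thick, 15 mm longer behind the axis; lever raised, its underside is 86 and its top 102 mm above the bench. A 20 mm rubber pad under it, 80 mm from the axis, ends 81.5 mm above the bench. The lever draws the strap down 4.5 mm per rad, and the pad meets the piston.
- stud: Upright steel stud in the pillar with a 26 mm nut on top, reaching 114 mm above the bench; it carries the strap and goes down with it. Origin on the strap's turning axis, at bench height at lever angle 0.
- cam_lever (a joint): Cam lever angle, rad: 0 = raised, leaning 0.5 rad from vertical towards the fixture's +y; grows as it is pushed over and down towards +y; 1.0 = fully down (hard stop), almost level. Starts at 0 to 0.2. Friction 0.3 N m (3 N at its end), a little more at the last as the pad meets the piston; it stays where it is left.
- lever_pivot (a point): Point on the lever's level turning axis (parallel to the fixture's x), at fixture x = 0, y = 85 mm, 119 mm above the bench, over the place where the strap's end comes to rest.
- lever_end (a point): Middle of the outer end of the cam lever, 110 mm from its turning axis. The outer 48 mm are a black plastic grip 24 mm wide and 12 mm thick, the rest a steel bar 16 x 10 mm; both straddle the line from axis to end evenly.
- piston: Aluminium engine piston, upright, loose in the nest: diameter 74 mm, height 60 mm, three dark ring grooves near the top, about 0.4 kg. Origin at the centre of its underside, 18 mm above the bench; its top is 78 mm above the bench.
- spare_piston: A second, equal piston (74 mm diameter, 60 mm high) standing on the bench away from the fixture; not to be touched. Origin under its centre.
- socket: Steel tube-shaped socket standing on the bench beside the fixture on the side from which the strap swings, 28 mm diameter, 38 mm high (lower than the strap); bystander. Origin under its centre.
- wrist_pin: Steel tube standing on the bench beside the fixture, 21 mm diameter, 55 mm high; bystander. Origin under its centre.
- wrench: Wrench lying on the bench; bystander.
- screwdriver: Screwdriver lying on the bench; bystander.
- spray_can: Blue can, 66 mm diameter, 170 mm high, standing to one side; bystander. Origin under its centre.
- oil_jar: Jar, 72 mm diameter, 100 mm high, standing to one side; bystander. Origin under its centre.

How it is judged:
By the outcome, as a careful person would: the job done as asked, in the order asked, and still so for the second after the job is handed in, with the robot touching nothing.
It also fails if it takes over 48 s, if anything falls off the work surface, if the arm or the gripper's body presses on something with over 40 N, if the wrist force passes 120 N, or if a joint passes its speed limit or range.

### The arm

A 6-joint arm with a two-finger parallel gripper is mounted at the origin on the work surface. World frame = base frame: x ahead of the robot, y to its left, z up, the work surface at z = 0. Lengths are in m, angles in rad, forces in N, time in s.
With the tool pointing down it reaches from about 0.25 to 0.725 m from the base axis. Payload 4 kg.
Tool frame: the origin (TCP) lies at the very end of the fingers, on their centre line; the grasp point (between the pads) lies 19 mm behind it; z points along the fingers, y is the direction in which the jaws open and shut (so a half turn about z gives the same grasp; the last joint's range is limited). The gripper opens to 85 mm and grips with 20 to 120 N. Pads are 22 mm wide; open, the fingers measure 114 mm over their backs; the gripper's body (76 mm by 85 mm) begins 54 mm behind the grasp point. The pads swing forward as they close: fully open they stand 13 mm farther back than shut.
Start: joints at [1.163, 0.241, 0.005, 1.335, 0, 1.571], TCP at [0.198, 0.459, 0.196] pointing down, gripper open.
Joint ranges: [-2.72, 2.72], [-1.05, 1.87], [-1.09, 1.28], [-1.99, 2.15], [-1.42, 1.44], [-3.14, 3.14]. Speed limits (rad/s): [2.79, 2.79, 3.14, 3.14, 3.14, 3.14].

### API

Orientations are given as a unit quaternion [x, y, z, w].
In Python, from workcell import bot gives the robot as it stands.
- The arm moves only by the shell command python3 -m crank 'ROWS'. ROWS is JSON, a list that holds one entry, the list of rows, each a list of 5 numbers: the shift along the tool's x, y, z in mm, then the turn about the tool's z in degrees, then the closure in counts, from 0 (fully open) to 255 (shut). In form: [[[tx, ty, tz, turn, grip], ...]]. A call has 1 to 12 rows; each row shifts and turns the pose as measured when the row begins, along the tool's axes as they then stand; what a row does not reach is not made up. A row lasts 1/8 s, in which the tool goes at most 62.5 mm and 10.7 degrees, less where a joint would pass 70% of its speed; a pose out of reach is approached as far as the arm can. A call is refused whole if a number of a shift passes 62.5 or a number of a turn 10.7, either way. A call with a gripper value outside its range is refused whole. The fingers move at their own pace and stop on an object; the grip force is fixed at half the most. Time passes only in rows, so rows that do not move let the fingers close. It gives the time, the measured TCP pose, the force and the opening at its end, in the units of the state.
- bot.get_obs(): the state, without advancing time (a new reading comes with each control period).
- bot.camera(name): name is "scene" or "top" or "wrist"; returns a dict with "img" (400x640x3 uint8, blue, green, red), "depth" (400x640 float32, m along the optical axis (not along the pixel's ray), 0 where there is no reading), "fx", "fy", "cx", "cy" (pixels), "D" ([k1, k2, p1, p2, k3] as OpenCV has them; the pictures are not rectified), "R" (3x3) and "t" (3): a world point X has camera coordinates R X + t; the wrist camera has in their place "T_tool_cam" (4x4, takes a point from camera to tool coordinates, whose origin is the TCP and whose axes are the flange's). Camera axes: x right, y down, z forward; pixel columns grow to the right and rows downward; lengths in m; the calibration is good to about 2 mm. A picture is of the moment at which its call begins: read the wrist's pose just before it.
- bot.job_done(): hands the job in, once; it reports no verdict.
The state is a dict: "clock": time; "joint_pos": joint angles; "joint_vel": joint speeds; "tau": joint torques, N m; "eef_pos": TCP position; "tool_rot": TCP orientation; "ft_force": force on the tool from outside, world axes, zero at the start; "ft_torque": the same for the moment, N m; "grip_width": finger opening in m.
Only numpy, scipy, OpenCV 4.12 (cv2) and the standard library are available. Lean on these libraries where they do the work, as an engineer would, in place of code of your own. Each camera call takes 0.05 s, during which the arm holds its last target.

## Working session

There is one attempt and no reset: what is moved stays moved. The work goes in short steps, Python scripts to look and compute and a shell command to move; the robot and the scene stay as the last step left them, time stands still between calls to the robot, and variables do not carry over. Pictures are saved under pics/ and viewed, and the job is handed in when it is done.

```bash
ls; mkdir -p pics
cat > h.py <<'E'
import numpy as np,cv2,json
from workcell import bot
E
python3 - <<'E'
from h import *
import pickle
o=bot.get_obs();print({k:np.round(v,3).tolist() for k,v in o.items()})
for n in("scene","top"):
    c=bot.camera(n);cv2.imwrite(f'pics/{n}0.png',c['img']);pickle.dump(c,open(f'{n}0.pkl','wb'))
    print(n,c['fx'],c['fy'],c['cx'],c['cy'],c['D'],c['R'],c['t'])
o=bot.get_obs();print(o['clock'])
E
```

```text
pics
{'clock': 0.0, 'joint_pos': [1.163, 0.241, 0.004, 1.335, -0.0, 1.571], 'joint_vel': [0.0, 0.001, -0.0, -0.001, -0.002, 0.001], 'tau': [0.0, -37.232, 25.241, 0.017, -0.0, 0.0], 'eef_pos': [0.198, 0.458, 0.195], 'tool_rot': [0.202, 0.979, -0.001, -0.0], 'ft_force': [-0.214, 0.368, 0.721], 'ft_torque': [0.008, 0.076, -0.016], 'grip_width': 0.085}
scene 399.20432634274744 399.20432634274744 313.80868943390885 197.32656663977133 [-0.01006788  0.          0.          0.          0.        ] [[ 0.38173035  0.92424185 -0.00767778]
 [ 0.62044098 -0.26239394 -0.73905508]
 [-0.68508023  0.27735614 -0.67360125]] [-0.19075411 -0.22349008  1.71986874]
top 519.6200825754255 519.6200825754255 330.97710159837237 199.22650422578596 [-0.00491099  0.          0.          0.          0.        ] [[ 0.01133794 -0.99990814 -0.00742776]
 [-0.9979605  -0.01084856 -0.06290589]
 [ 0.06281953  0.00812583 -0.99799182]] [-0.00773512  0.53181643  1.62909647]
0.1
```

View pics/scene0.png

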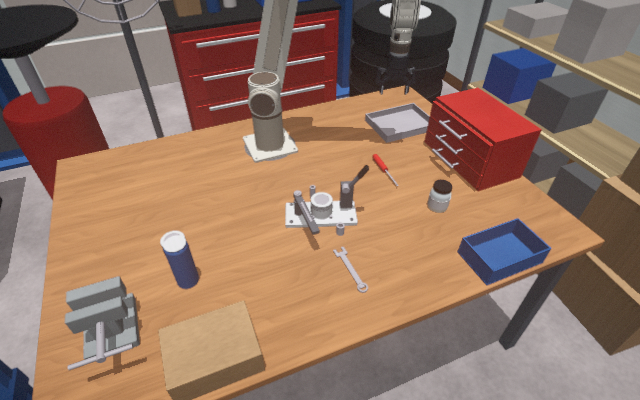

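View pics/top0.png

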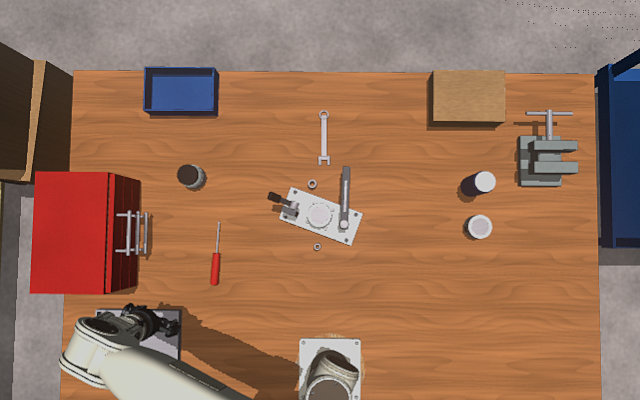

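The top view shows the fixture around (318,215): strap pivot near (344,224) with the strap pointing up to (346,168), and the lever grip at the left (275,198). The socket is at (312,184) and the pin at (317,247). I'll enlarge both views.

Run:
```python
from h import *
a=cv2.imread('pics/top0.png')[150:260,255:375];cv2.imwrite('pics/topz.png',cv2.resize(a,None,fx=5.4,fy=5.4,interpolation=cv2.INTER_CUBIC))
a=cv2.imread('pics/scene0.png')[155:255,275:385];cv2.imwrite('pics/scz.png',cv2.resize(a,None,fx=6,fy=6,interpolation=cv2.INTER_CUBIC))
```

```text
(no output)
```

View pics/topz.png

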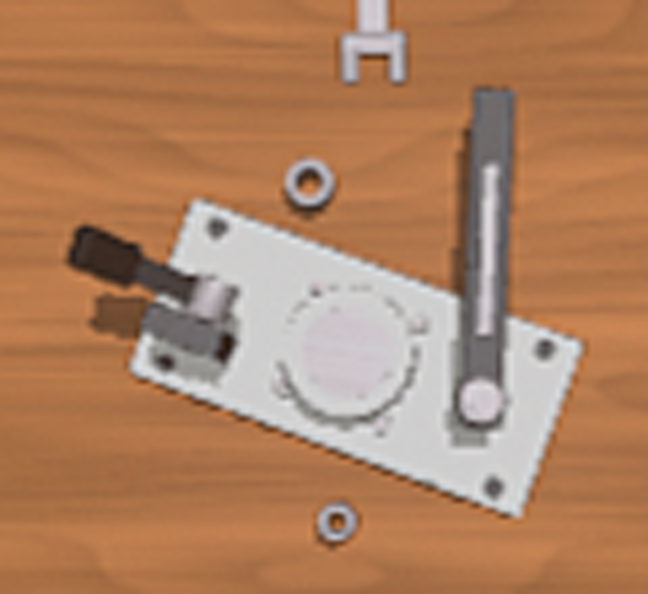

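View pics/scz.png

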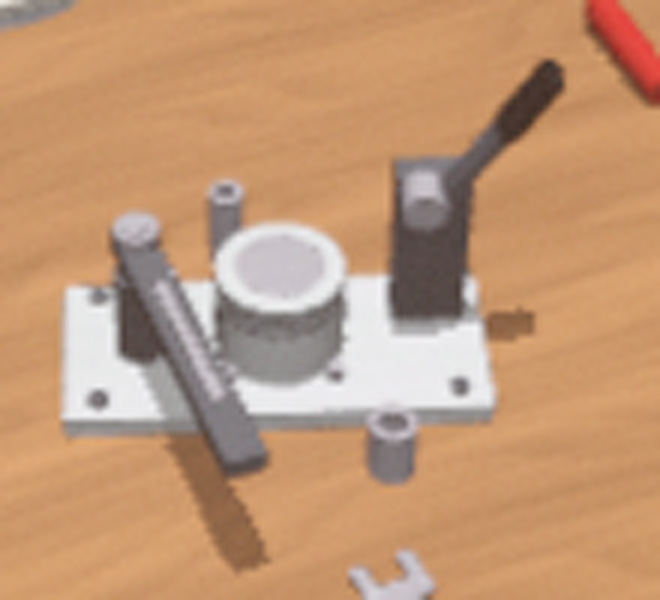

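```bash
cat >> h.py <<'E'
import pickle
def ray(c,u,v):
    K=np.array([[c['fx'],0,c['cx']],[0,c['fy'],c['cy']],[0,0,1]])
    p=cv2.undistortPoints(np.array([[[u,v]]],float),K,np.array(c['D'],float)).reshape(2)
    R=np.array(c['R']);t=np.array(c['t']); return -R.T@t, R.T@np.array([p[0],p[1],1])
def onz(c,u,v,z):
    o,d=ray(c,u,v); return o+d*(z-o[2])/d[2]
def tri(c1,p1,c2,p2):
    o1,d1=ray(c1,*p1);o2,d2=ray(c2,*p2);d1/=np.linalg.norm(d1);d2/=np.linalg.norm(d2)
    s=np.linalg.lstsq(np.c_[d1,-d2],o2-o1,rcond=None)[0]
    a=o1+s[0]*d1;b=o2+s[1]*d2;return (a+b)/2,np.linalg.norm(a-b)
E
python3 - <<'E'
from h import *
T=pickle.load(open('top0.pkl','rb'));S=pickle.load(open('scene0.pkl','rb'))
im=T['img'][150:260,255:375]
hsv=cv2.cvtColor(im,cv2.COLOR_BGR2HSV);m=((hsv[...,1]<40)&(hsv[...,2]>185)).astype(np.uint8)
m=cv2.morphologyEx(m,cv2.MORPH_OPEN,np.ones((3,3)))
n,l,s,_=cv2.connectedComponentsWithStats(m);i=1+s[1:,4].argmax()
pts=np.argwhere(l==i)[:,::-1]+[255,150]
print(s[i]);W=np.array([onz(T,u,v,.018)[:2] for u,v in pts],np.float32)
r=cv2.minAreaRect(W);print('rect',r, cv2.boxPoints(r))
tz=lambda x,y:((x+.5)/5.4-.5+255,(y+.5)/5.4-.5+150)
sz=lambda x,y:((x+.5)/6-.5+275,(y+.5)/6-.5+155)
for z in[(195,200),(582,345),(520,515),(135,372)]: print('corner',onz(T,*tz(*z),.018))
for n,a,b in[('nut',(480,398),(136,227)),('pistontop',(350,350),(281,266)),('strapend',(494,92),(243,462)),('leverend',(78,250),(553,68)),
 ('socket',(310,185),(391,422)),('pin',(336,522),(225,190))]:
    print(n,tri(T,tz(*a),S,sz(*b)))
E
```

```text
[  33   38   74   57 1772]
rect ((0.4794073700904846, 0.031199686229228973), (0.24331599473953247, 0.10676953941583633), 70.14906311035156) [[ 0.38788283 -0.06510121]
 [ 0.48830807 -0.1013574 ]
 [ 0.5709319   0.12750058]
 [ 0.47050667  0.16375677]]
corner [0.5704296  0.12634292 0.018     ]
corner [ 0.48776204 -0.10148933  0.018     ]
corner [ 0.38827694 -0.06612799  0.018     ]
corner [0.46906147 0.15983793 0.018     ]
nut (array([ 0.45463567, -0.04013004,  0.11545607]), np.float64(0.0008979522511849415))
pistontop (array([0.48181772, 0.03386897, 0.08270994]), np.float64(0.0035338223345158875))
strapend (array([ 0.62580179, -0.04701833,  0.0989905 ]), np.float64(9.765009181097315e-05))
leverend (array([0.52732058, 0.17040237, 0.21402747]), np.float64(0.0019367486379230356))
socket (array([0.57845336, 0.05895915, 0.0393642 ]), np.float64(0.0022145437683356254))
pin (array([0.38443991, 0.04046524, 0.05951921]), np.float64(0.0017792581005878203))
```

Fixture pose agrees across the measurements: yaw is about -19.9°, the nest is at (0.482, 0.035), the strap is about 0.31 rad, and the lever about 0.05 rad. I'll lift, close the fingers and work out the travel.

```bash
cat >> h.py <<'E'
from scipy.spatial.transform import Rotation as Ro
Y=np.array([.3398,.9405,0]);X=np.array([.9405,-.3398,0]);O=np.array([.4816,.0347,0])
def F(x,y,z): return O+(X*x+Y*y)/1000+[0,0,z/1000]   # fixture mm -> world
def inF(p): d=np.array(p)-O; return np.round([d@X*1000,d@Y*1000,d[2]*1000],1)
def rel(w):
    o=bot.get_obs();R=Ro.from_quat(o['tool_rot']).as_matrix()
    return np.round(R.T@(np.array(w)-o['eef_pos'])*1000,1)
E
python3 -m crank '[[[0,0,-40,0,255],[0,0,-40,0,255],[0,0,-30,0,255]]]'
python3 - <<'E'
from h import *
a=np.radians(17.7);P=F(0,-80,0)
w=P+X*(.115*np.cos(a)+.045*np.sin(a))+Y*(.115*np.sin(a)-.045*np.cos(a));w[2]=.28
print(w,inF(w),rel(w),bot.get_obs()['grip_width'])
E
```

```text
clock: 0.48
eef_pos: [0.1969, 0.4558, 0.3033]
tool_rot: [0.202, 0.979, -0.007, -0.001]
ft_force: [0.0, -0.3, -0.1]
grip_width: 0.0325
[ 0.56763448 -0.08985168  0.28      ] [123.2 -87.9 280. ] [-556.7 -353.5   28.2] 0.032454529948198585
```

```bash
python3 -m crank '[[[-46,-29,0,0,255],[-46,-29,0,0,255],[-46,-29,0,0,255],[-46,-29,0,0,255],[-46,-29,0,0,255],[-46,-29,0,0,255]]]'
python3 - <<'E'
from h import *
o=bot.get_obs();w=np.array([.5676,-.0899,.28]);print(rel(w),o['joint_pos'])
c=bot.camera('wrist');cv2.imwrite('pics/w1.png',c['img']);pickle.dump((o,c),open('w1.pkl','wb'))
E
```

```text
clock: 1.23
eef_pos: [0.3855, 0.1836, 0.3052]
tool_rot: [0.198, 0.98, -0.006, -0.001]
ft_force: [1.1, 0.1, -0.5]
grip_width: 0.0001
[-273.8 -181.4   27.3] [ 0.45032708  0.08027367  0.09256888  1.59183292 -0.00736964  0.84798039]
```

View pics/w1.png

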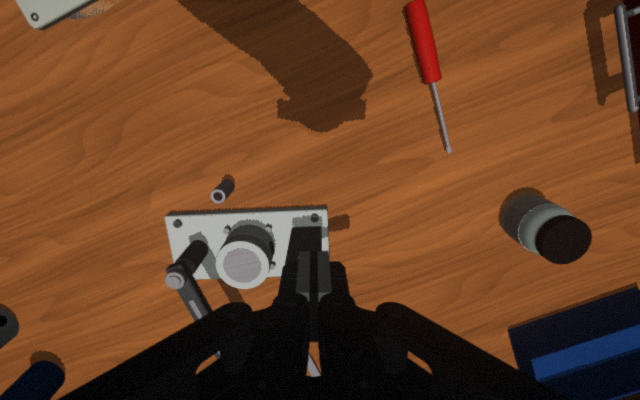

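The wrist view shows the nut at about (174,281), the piston top at (243,265) and the wrist pin at (217,196). The gripper hides the lever. I'll check these pixels against my fixture frame.

```bash
cat >> h.py <<'E'
def wcam(o,c):
    A=np.eye(4);A[:3,:3]=Ro.from_quat(o['tool_rot']).as_matrix();A[:3,3]=o['eef_pos']
    M=np.linalg.inv(A@np.array(c['T_tool_cam']));c=dict(c);c['R']=M[:3,:3];c['t']=M[:3,3];return c
E
python3 - <<'E'
from h import *
c=wcam(*pickle.load(open('w1.pkl','rb')))
for n,p,z in[('nut',(174,281),.114),('piston',(243,265),.078),('pin',(217,196),.055),('baseTL',(166,216),.018),('baseTR',(327,207),.018)]: print(n,onz(c,*p,z),inF(onz(c,*p,z)))
E
python3 -m crank '[[[-46,-30,5,0,255],[-46,-30,5,0,255],[-46,-30,5,0,255],[-46,-30,5,0,255],[-46,-30,5,0,255],[-40,-28,2,0,255]]]'
python3 - <<'E'
from h import *
o=bot.get_obs();w=np.array([.5676,-.0899,.28]);print(rel(w),o['joint_pos'])
o=bot.get_obs()
c=bot.camera('wrist');cv2.imwrite('pics/w2.png',c['img']);pickle.dump((o,c),open('w2.pkl','wb'))
E
```

```text
nut [ 0.45144601 -0.0373831   0.114     ] [ -3.9 -78.  114. ]
piston [0.47914581 0.03815723 0.078     ] [-3.5  2.4 78. ]
pin [0.38254331 0.04212681 0.055     ] [-95.7 -26.7  55. ]
baseTL [ 0.38667328 -0.05831519  0.018     ] [ -57.7 -119.7   18. ]
baseTR [0.4655922 0.1681414 0.018    ] [-60.4 120.1  18. ]
clock: 2.02
eef_pos: [0.57, -0.0977, 0.2784]
tool_rot: [0.2, 0.98, -0.007, -0.002]
ft_force: [0.4, 1.3, -0.6]
grip_width: -0.0001
[ 5.3  6.2 -1.7] [-0.16181253  0.39326875  0.42904876  1.61014878 -0.01364371  0.24054464]
```

View pics/w2.png

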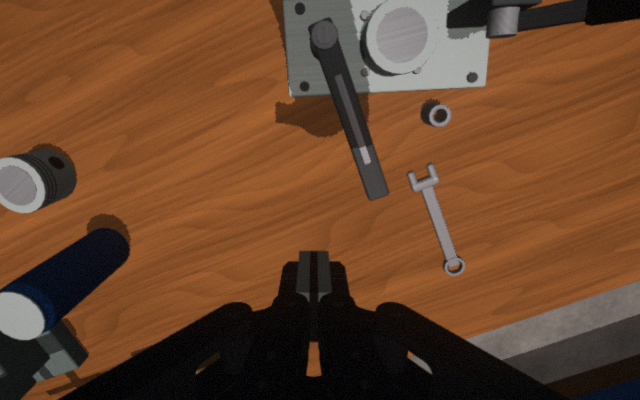

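The second wrist view shows the nut at (323,34), the strap end's top edge at (377,193), the socket at (439,115) and the fingertips at (314,252). Nothing lies under the planned descent point.

Run:
```python
from h import *
c=wcam(*pickle.load(open('w2.pkl','rb')))
for n,p,z in[('nut',(323,34),.114),('piston',(397,34),.078),('strapend',(377,194),.102),('socket',(439,115),.038),('leverhub',(503,20),.119)]: print(n,onz(c,*p,z),inF(onz(c,*p,z)))
c1=wcam(*pickle.load(open('w1.pkl','rb')));print(tri(c1,(174,281),c,(323,34)))
print(rel([.5676,-.0899,.28]))
e=inF(onz(c,377,194,.102));print(np.arctan2(e[1]+80,e[0]))
```

```text
nut [ 0.4519507  -0.03997369  0.114     ] [ -2.5 -80.3 114. ]
piston [0.47663573 0.03203646 0.078     ] [-3.8 -4.2 78. ]
strapend [ 0.62086537 -0.04606257  0.102     ] [158.4 -28.6 102. ]
socket [0.57847089 0.05982316 0.038     ] [82.6 56.5 38. ]
leverhub [0.50487331 0.11373726 0.119     ] [ -5.   82.2 119. ]
(array([ 0.4520242 , -0.03950616,  0.11136736]), np.float64(0.0010228604526291787))
[ 9.5 10.2 -3.7]
0.31377503038022425
```

```bash
sed -i 's/O=np.array(\[.4816,.0347,0\])/O=np.array([.4802,.0350,0])/' h.py
python3 -m crank '[[[5,0,45,0,255],[0,0,45,0,255],[0,0,45,0,255],[0,0,40,0,255],[0,0,10,0,255],[0,0,0,0,255]]]'
python3 - <<'E'
from h import *
o=bot.get_obs();print(inF(o['eef_pos']),Ro.from_quat(o['tool_rot']).as_matrix().round(3))
P=F(0,-80,0)
for a in range(20,91,10):
    # tool center: radius 115, 29mm behind strap axis line
    t=np.radians(a);w=P+X*(.115*np.cos(t)+.026*np.sin(t))+Y*(.115*np.sin(t)-.026*np.cos(t));w[2]=.09
    print(a,inF(w),rel(w))
E
```

```text
clock: 2.82
eef_pos: [0.5662, -0.1047, 0.084]
tool_rot: [0.204, 0.979, -0.009, -0.003]
ft_force: [0.1, -0.4, 0.7]
grip_width: 0.0001
[ 128.4 -102.2   84. ] [[-0.916  0.4   -0.009]
 [ 0.4    0.916 -0.016]
 [ 0.002 -0.018 -1.   ]]
20 [117.  -65.1  90. ] [13.8 36.1 -6.7]
30 [112.6 -45.   90. ] [19.5 55.9 -7. ]
40 [104.8 -26.   90. ] [28.5 74.4 -7.3]
50 [93.8 -8.6 90. ] [40.5 91.  -7.6]
60 [80.   6.6 90. ] [ 55.3 105.3  -7.8]
70 [63.8 19.2 90. ] [ 72.4 116.8  -8. ]
80 [45.6 28.7 90. ] [ 91.1 125.1  -8.1]
90 [26. 35. 90.] [111.1 130.1  -8.2]
```

```bash
python3 -m crank '[[[7,18,-8,0,255],[7,18,-1,0,255],[6,20,-1,0,255],[9,19,-1,0,255],[12,17,-1,0,255]]]'
python3 - <<'E'
from h import *
o=bot.get_obs();print(inF(o['eef_pos']))
P=F(0,-80,0)
for a in range(30,91,10):
    t=np.radians(a);w=P+X*(.115*np.cos(t)+.026*np.sin(t))+Y*(.115*np.sin(t)-.026*np.cos(t));w[2]=.09
    print(a,inF(w),rel(w))
c=bot.camera('top');cv2.imwrite('pics/t1.png',cv2.resize(c['img'][130:280,235:395],None,fx=4,fy=4,interpolation=cv2.INTER_CUBIC))
E
```

```text
clock: 3.45
eef_pos: [0.5718, 0.004, 0.104]
tool_rot: [0.204, 0.979, -0.007, 0.005]
ft_force: [0.6, 0.6, 0.1]
grip_width: -0.0001
[ 96.7   1.9 104. ]
30 [112.6 -45.   90. ] [-18.7 -45.7  14.8]
40 [104.8 -26.   90. ] [ -9.7 -27.2  14.4]
50 [93.8 -8.6 90. ] [  2.4 -10.6  14.1]
60 [80.   6.6 90. ] [17.1  3.7 13.8]
70 [63.8 19.2 90. ] [34.2 15.2 13.4]
80 [45.6 28.7 90. ] [52.9 23.6 13.1]
90 [26. 35. 90.] [72.9 28.6 12.8]
```

View pics/t1.png

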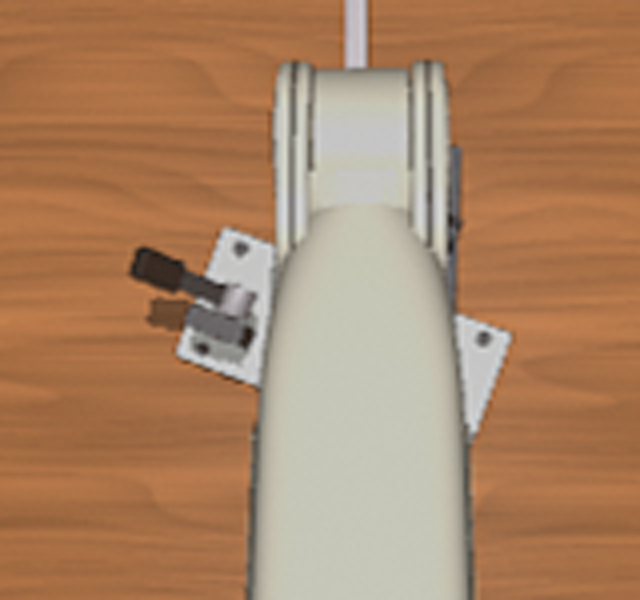

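The fingers rose to 104 mm, and the strap edge is still at its old place in the picture (455,150–310), so they may have passed over it. Checking with the wrist and scene cameras.

Run:
```python
from h import *
o=bot.get_obs();print(o['eef_pos'],o['ft_force'])
c=bot.camera('wrist');s=bot.camera('scene')
pickle.dump((o,c),open('w3.pkl','wb'))
z=cv2.resize(s['img'][135:255,275:395],(400,400),interpolation=cv2.INTER_CUBIC)
cv2.imwrite('pics/w3.png',np.hstack([cv2.resize(c['img'],(400,250)).repeat(1,0),z[:250]]) if 0 else np.hstack([c['img'][:, 120:520],z]))
```

```text
[0.57132984 0.00672034 0.10432712] [-0.76007505  1.18971489  0.84111041]
```

View pics/w3.png

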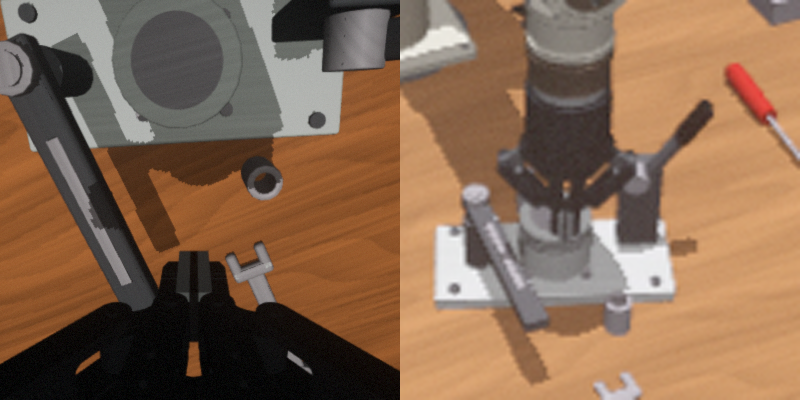

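The left half is the wrist view and the right half the scene. The fingers passed over the strap without moving it and now stand between strap and piston. I'll rise, go back over it, and descend with more care on height.

```bash
python3 -m crank '[[[0,0,-20,0,255],[0,0,-5,0,255],[-10,-40,0,0,255],[-10,-40,0,0,255],[-5,-30,0,0,255],[0,0,0,0,255],[0,0,0,0,255]]]'
python3 - <<'E'
from h import *
o=bot.get_obs();print(inF(o['eef_pos']),rel(F(120,-100,91)))
E
```

```text
clock: 4.47
eef_pos: [0.5515, -0.1101, 0.132]
tool_rot: [0.203, 0.979, -0.007, 0.007]
ft_force: [1.0, -0.0, 0.7]
grip_width: 0.0001
[ 116.3 -112.3  132. ] [-2.2 13.  40.9]
```

```bash
python3 -m crank '[[[0,0,20,0,255],[0,0,14,0,255],[0,0,0,0,255],[0,0,0,0,255]]]'
python3 - <<'E'
from h import *
o=bot.get_obs();print(inF(o['eef_pos']),rel(F(120,-100,91)))
E
```

```text
clock: 4.97
eef_pos: [0.553, -0.108, 0.0973]
tool_rot: [0.201, 0.979, -0.007, 0.007]
ft_force: [-0.9, -0.4, 0.3]
grip_width: -0.0003
[ 117.1 -109.8   97.3] [-2.2 10.   6.2]
```

```bash
python3 -m crank '[[[0,0,7,0,255],[0,0,0,0,255],[0,10,0,0,255],[0,0,0,0,255]]]'
python3 - <<'E'
from h import *
o=bot.get_obs();print(inF(o['eef_pos']),Ro.from_quat(o['tool_rot']).as_matrix().round(3))
E
```

```text
clock: 5.48
eef_pos: [0.5584, -0.0982, 0.0911]
tool_rot: [0.201, 0.98, -0.007, 0.008]
ft_force: [-0.0, -0.8, -0.5]
grip_width: 0.0002
[118.8 -98.7  91.1] [[-0.919  0.394  0.014]
 [ 0.394  0.919 -0.017]
 [-0.019 -0.01  -1.   ]]
```

```bash
python3 -m crank '[[[0,14,0,0,255],[0,14,0,0,255],[2,14,0,0,255]]]'
python3 - <<'E'
from h import *
o=bot.get_obs();print(inF(o['eef_pos']))
P=F(0,-80,0)
for a in range(20,91,10):
    t=np.radians(a);w=P+X*(.115*np.cos(t)+.026*np.sin(t))+Y*(.115*np.sin(t)-.026*np.cos(t));w[2]=.09
    print(a,inF(w),rel(w))
c=bot.camera('scene');cv2.imwrite('pics/s2.png',cv2.resize(c['img'][135:255,275:395],None,fx=4,fy=4,interpolation=cv2.INTER_CUBIC))
E
```

```text
clock: 5.85
eef_pos: [0.5744, -0.0566, 0.091]
tool_rot: [0.202, 0.979, -0.007, 0.009]
ft_force: [-0.6, -0.4, 0.7]
grip_width: -0.0001
[119.7 -54.2  91. ]
20 [117.  -65.1  90. ] [  2.2 -11.1   1. ]
30 [112.6 -45.   90. ] [7.7 8.7 0.8]
40 [104.8 -26.   90. ] [16.6 27.2  0.4]
50 [93.8 -8.6 90. ] [28.6 43.9  0. ]
60 [80.   6.6 90. ] [43.3 58.3 -0.4]
70 [63.8 19.2 90. ] [60.2 69.9 -0.9]
80 [45.6 28.7 90. ] [78.9 78.4 -1.3]
90 [26. 35. 90.] [98.9 83.5 -1.8]
```

View pics/s2.png

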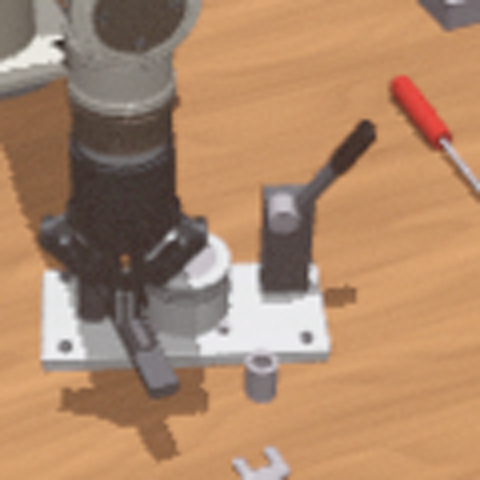

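The strap end is now at about (160,385) and turning, with the fingers behind it. I'll keep following the arc in small steps.

```bash
python3 -m crank '[[[8,12,0,0,255],[9,14,0,0,255],[12,14,0,0,255],[13,12,-1,0,255]]]'
python3 - <<'E'
from h import *
o=bot.get_obs();print(inF(o['eef_pos']))
P=F(0,-80,0)
for a in range(50,91,10):
    t=np.radians(a);w=P+X*(.115*np.cos(t)+.026*np.sin(t))+Y*(.115*np.sin(t)-.026*np.cos(t));w[2]=.091
    print(a,inF(w),rel(w))
E
```

```text
clock: 6.4
eef_pos: [0.5552, 0.014, 0.0903]
tool_rot: [0.201, 0.98, -0.006, 0.008]
ft_force: [0.4, -0.4, 0.6]
grip_width: -0.0
[77.6  5.8 90.3]
50 [93.8 -8.6 91. ] [-17.  -13.4  -0.2]
60 [80.   6.6 91. ] [-2.3  0.9 -0.6]
70 [63.8 19.2 91. ] [14.6 12.6 -1. ]
80 [45.6 28.7 91. ] [33.3 21.1 -1.5]
90 [26. 35. 91.] [53.2 26.2 -1.9]
```

```bash
python3 -m crank '[[[14,10,-1,0,255],[14,7,-1,0,255],[10,3,0,0,255]]]'
python3 - <<'E'
from h import *
o=bot.get_obs();print(inF(o['eef_pos']))
w=F(26,30,91);print(rel(w))
c=bot.camera('scene');cv2.imwrite('pics/s3.png',cv2.resize(c['img'][135:255,275:395],None,fx=4,fy=4,interpolation=cv2.INTER_CUBIC))
E
```

```text
clock: 6.78
eef_pos: [0.5256, 0.0507, 0.0918]
tool_rot: [0.2, 0.98, -0.006, 0.009]
ft_force: [0.8, -0.4, 0.7]
grip_width: -0.0003
[37.4 30.2 91.8]
[11.3 -0.8  0.6]
```

View pics/s3.png

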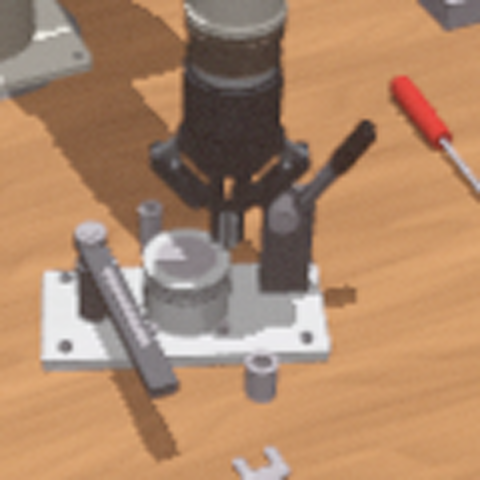

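The strap end at (160,385) has hardly moved, and the fingertip is now beyond it at (228,243). The fingers missed the strap again. I'll compare the reported TCP with where the fingertip actually appears.

Run:
```python
from h import *
o=bot.get_obs();s=bot.camera('scene');t=bot.camera('top');w=bot.camera('wrist');pickle.dump((o,s,t,w),open('q.pkl','wb'))
for n,c in(('s',s),('t',t)):
    K=np.array([[c['fx'],0,c['cx']],[0,c['fy'],c['cy']],[0,0,1]])
    for q in[o['eef_pos'],o['eef_pos']+[0,0,.07],F(0,-80,114),F(0,0,78)]:
        p=cv2.projectPoints(np.array([q]),cv2.Rodrigues(np.array(c['R']))[0],np.array(c['t']),K,np.array(c['D']))[0].ravel();print(n,p,(p-[275,135])*4)
T=np.array(w['T_tool_cam']);print(T.round(3))
p=np.linalg.inv(T)@[0,0,0,1];print('tcp in wrist px',w['fx']*p[0]/p[2]+w['cx'],w['fy']*p[1]/p[2]+w['cy'])
a=s['img'][165:225,300:375];b=w['img'][:,:]
cv2.imwrite('pics/s4.png',np.hstack([cv2.resize(a,(500,400),interpolation=cv2.INTER_CUBIC)[:, :380],w['img'][:,120:540]]))
```

```text
s [330.85488984 203.60298912] [223.41955936 274.4119565 ]
s [331.32027695 187.52229685] [225.28110782 210.08918739]
s [296.92608519 192.45913641] [ 87.70434074 229.83654563]
s [321.0053939  199.58178481] [184.02157561 258.32713923]
t [313.21910688 199.93496837] [152.87642753 259.73987347]
t [312.21266578 198.4436133 ] [148.85066311 253.77445321]
t [343.36288177 223.79885195] [273.45152709 355.1954078 ]
t [318.53721916 214.76845408] [174.14887664 319.07381631]
[[-0.001 -0.951 -0.31   0.079]
 [ 1.    -0.001 -0.     0.   ]
 [-0.    -0.31   0.951 -0.177]
 [ 0.     0.     0.     1.   ]]
tcp in wrist px 313.02349233676404 237.6594116816608
```

View pics/s4.png

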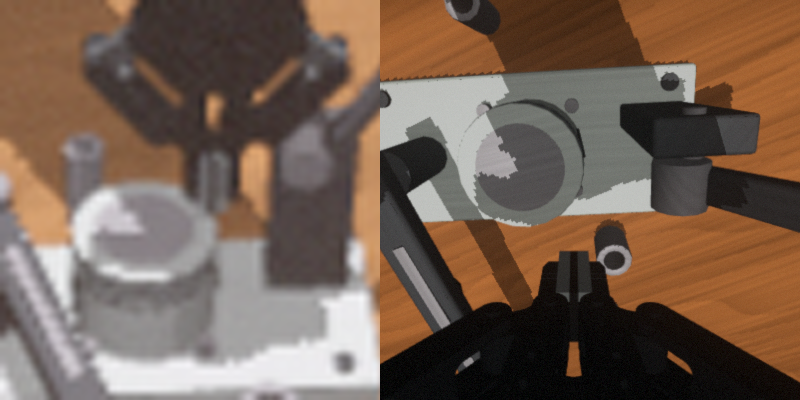

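Run:
```python
from h import *
o,s,t,w=pickle.load(open('q.pkl','rb'));c=wcam(o,w)
m,e=tri(s,(332,196.5),c,(313,252));R=Ro.from_quat(o['tool_rot']).as_matrix()
print(m,e,'in tool mm',R.T@(m-o['eef_pos'])*1000)
T=np.linalg.inv(np.array(w['T_tool_cam']))
for x in(-11,0,11):
  for z in(0,-10,-20,-30):
    p=T@[x/1e3,0,z/1e3,1];print(x,z,w['fy']*p[1]/p[2]+w['cy'],end=' | ')
d=w['depth'];print('\ndepth tip',d[245:300:6,305],d[245:300:6,320])
p=T@[0,0,0,1];print(p)
for v in range(254,300,8):
  z=d[v,305];q=np.array(w['T_tool_cam'])@[(305-w['cx'])/w['fx']*z,(v-w['cy'])/w['fy']*z,z,1];print(v,q[:3].round(4))
```

```text
[0.52059603 0.05474091 0.11888371] 0.003017529126700449 in tool mm [  4.4170796    1.52739605 -27.24471688]
-11 0 254.92246534326603 | -11 -10 263.1911213070134 | -11 -20 272.3450168458009 | -11 -30 282.53435234605087 | 0 0 237.6594116816608 | 0 -10 245.18800614308512 | 0 -20 253.5383724532141 | 0 -30 262.85282656270925 | 11 0 219.7766582371772 | 11 -10 226.50454718402753 | 11 -20 233.98145673446916 | 11 -30 242.33984362434637 | 
depth tip [0.29658425 0.15298253 0.14654806 0.1421212  0.1374892  0.13277093
 0.12810543 0.1255     0.12121448 0.11620171] [0.29785037 0.1530889  0.14783774 0.14211561 0.13758005 0.13373199
 0.12810844 0.12462908 0.12219336 0.11638524]
[-1.97078131e-04  2.06471067e-02  1.93233780e-01  1.00000000e+00]
254 [ 0.0104 -0.0035 -0.0411]
262 [ 0.0104 -0.0034 -0.0485]
270 [ 0.0111 -0.0032 -0.0565]
278 [ 0.0112 -0.003  -0.0629]
286 [ 0.0106 -0.0029 -0.0676]
294 [ 0.0102 -0.0028 -0.0722]
```

The wrist depth, the wrist pixels and the scene view all say the true fingertip sits about 30–40 mm short of the reported TCP. That explains why both passes cleared the strap. I'll go back behind the strap, descend partway and measure the tip again. I'll also push at a smaller radius, about 90 mm, so the knuckles stay clear of the lever.

```bash
python3 -m crank '[[[-36,-10,0,0,255],[-18,-35,0,0,255],[-10,-38,0,0,255],[-6,-38,0,0,255],[0,0,0,0,255],[0,0,12,0,255],[0,0,10,0,255],[0,0,0,0,255]]]'
python3 - <<'E'
from h import *
o=bot.get_obs();print(inF(o['eef_pos']),rel(F(105,-95,54)))
s=bot.camera('scene');w=bot.camera('wrist');pickle.dump((o,s,None,w),open('q.pkl','wb'))
K=np.array([[s['fx'],0,s['cx']],[0,s['fy'],s['cy']],[0,0,1]]);R=Ro.from_quat(o['tool_rot']).as_matrix()
a=cv2.resize(s['img'][180:240,285:345],(480,480),interpolation=cv2.INTER_CUBIC)
for dz,col in((0,(0,0,255)),(-27,(0,255,0)),(-40,(255,255,0))):
    q=o['eef_pos']+R@[-.011,0,dz/1e3]
    p=cv2.projectPoints(np.array([q]),cv2.Rodrigues(np.array(s['R']))[0],np.array(s['t']),K,np.array(s['D']))[0].ravel();p=(p-[285,180]+.5)*8
    print(dz,p);cv2.circle(a,tuple(int(v) for v in p),3,col,-1)
cv2.imwrite('pics/s5.png',a)
E
```

```text
clock: 7.98
eef_pos: [0.5473, -0.0953, 0.0697]
tool_rot: [0.201, 0.979, -0.006, 0.01]
ft_force: [-0.1, 0.0, 0.4]
grip_width: 0.0001
[107.4 -99.7  69.7] [ 3.   4.7 15.6]
0 [ 56.08207388 387.34950852]
-27 [ 53.55591788 338.67712354]
-40 [ 52.31403798 314.74302658]
```

View pics/s5.png

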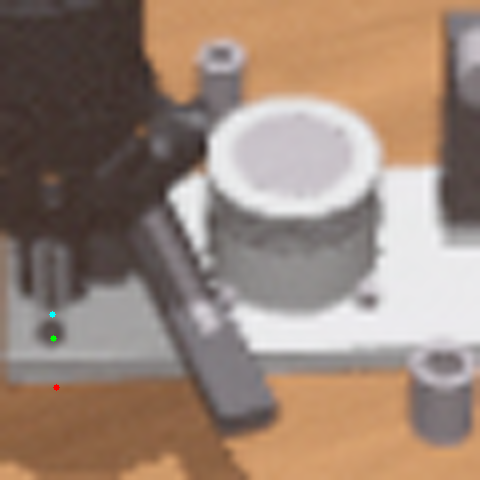

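The visible tip at (48,303) matches an offset of about -40 to -46 mm. Taking -42 mm, I'll lower to TCP z≈50 so the tip is near 92 mm.

```bash
python3 -m crank '[[[0,0,12,0,255],[0,0,8,0,255],[0,0,0,0,255]]]'
python3 - <<'E'
from h import *
o=bot.get_obs();print(inF(o['eef_pos']),o['ft_force'])
P=F(0,-80,0)
for a in range(20,91,10):
    t=np.radians(a);w=P+X*(.09*np.cos(t)+.026*np.sin(t))+Y*(.09*np.sin(t)-.026*np.cos(t));w[2]=.05
    print(a,inF(w),rel(w))
E
```

```text
clock: 8.45
eef_pos: [0.5489, -0.0948, 0.0496]
tool_rot: [0.2, 0.98, -0.006, 0.011]
ft_force: [-0.8, 0.1, -0.6]
grip_width: -0.0002
[108.7 -98.8  49.6] [-0.83175223  0.08264418 -0.63133803]
20 [ 93.5 -73.7  50. ] [16.6 24.2 -1. ]
30 [ 90.9 -57.5  50. ] [20.  40.2 -1.2]
40 [ 85.7 -42.1  50. ] [26.2 55.3 -1.4]
50 [ 77.8 -27.8  50. ] [34.9 69.1 -1.7]
60 [ 67.5 -15.1  50. ] [45.8 81.3 -2.1]
70 [55.2 -4.3 50. ] [58.7 91.3 -2.5]
80 [41.2  4.1 50. ] [73.1 98.9 -2.9]
90 [26. 10. 50.] [ 88.7 103.9  -3.3]
```

```bash
python3 -m crank '[[[0,12,0,0,255],[0,12,0,0,255],[2,12,0,0,255],[2,12,0,0,255]]]'
python3 - <<'E'
from h import *
o=bot.get_obs();print(inF(o['eef_pos']),o['ft_force'])
P=F(0,-80,0)
for a in range(20,91,10):
    t=np.radians(a);w=P+X*(.09*np.cos(t)+.026*np.sin(t))+Y*(.09*np.sin(t)-.026*np.cos(t));w[2]=.05
    print(a,inF(w),rel(w))
c=bot.camera('scene');cv2.imwrite('pics/s6.png',cv2.resize(c['img'][135:255,275:395],None,fx=4,fy=4,interpolation=cv2.INTER_CUBIC))
E
```

```text
clock: 8.95
eef_pos: [0.5653, -0.0469, 0.0497]
tool_rot: [0.201, 0.98, -0.006, 0.011]
ft_force: [-1.5, -1.5, 0.0]
grip_width: -0.0001
[107.8 -48.1  49.7] [-1.50607674 -1.49896744  0.04224996]
20 [ 93.5 -73.7  50. ] [ 12.9 -26.4  -0.5]
30 [ 90.9 -57.5  50. ] [ 16.3 -10.4  -0.7]
40 [ 85.7 -42.1  50. ] [22.5  4.7 -0.9]
50 [ 77.8 -27.8  50. ] [31.2 18.5 -1.3]
60 [ 67.5 -15.1  50. ] [42.1 30.6 -1.6]
70 [55.2 -4.3 50. ] [55.  40.6 -2. ]
80 [41.2  4.1 50. ] [69.5 48.3 -2.4]
90 [26. 10. 50.] [85.  53.2 -2.9]
```

View pics/s6.png

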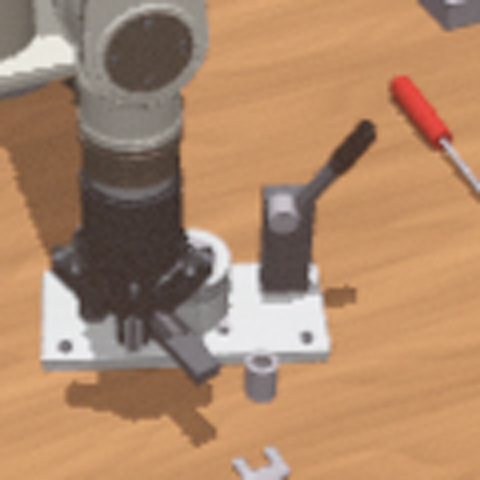

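The strap end has now moved to (205,370), and the 2 N reading confirms contact. Continuing along the arc.

```bash
python3 -m crank '[[[12,8,0,0,255],[12,10,0,0,255],[13,10,-1,0,255],[13,9,0,0,255]]]'
python3 - <<'E'
from h import *
o=bot.get_obs();print(inF(o['eef_pos']),o['ft_force'])
for a in((41,4),(26,7),(22,7)):print(a,rel(F(*a,50)))
c=bot.camera('scene');cv2.imwrite('pics/s7.png',cv2.resize(c['img'][135:255,275:395],None,fx=4,fy=4,interpolation=cv2.INTER_CUBIC))
E
```

```text
clock: 9.5
eef_pos: [0.5337, 0.0117, 0.0498]
tool_rot: [0.2, 0.98, -0.005, 0.013]
ft_force: [0.6, -1.7, 0.5]
grip_width: -0.0002
[58.2 -3.7 49.8] [ 0.62170387 -1.65787341  0.47540593]
(41, 4) [17.6  6.8 -0.7]
(26, 7) [32.7  8.9 -1.2]
(22, 7) [36.7  8.7 -1.3]
```

View pics/s7.png

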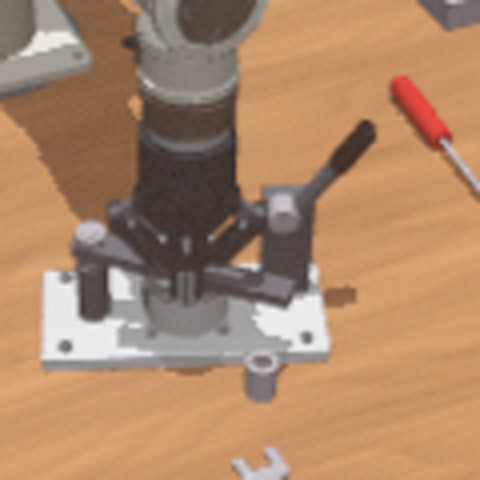

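The strap crosses the piston, with its end at (290,290), near the cheek. Next come smaller steps until force shows at the stop.

```bash
python3 -m crank '[[[10,4,0,0,255],[9,3,-1,0,255],[6,1,0,0,255]]]'
python3 -m crank '[[[4,0,0,0,255],[3,0,0,0,255]]]'
python3 - <<'E'
from h import *
o=bot.get_obs();print(inF(o['eef_pos']),o['ft_force']@X)
E
```

```text
clock: 9.93
eef_pos: [0.5107, 0.0319, 0.05]
tool_rot: [0.199, 0.98, -0.005, 0.012]
ft_force: [1.2, -0.6, 0.2]
grip_width: 0.0001
clock: 10.18
eef_pos: [0.505, 0.0349, 0.0502]
tool_rot: [0.199, 0.98, -0.004, 0.013]
ft_force: [6.0, -2.6, -3.2]
grip_width: -0.0002
[23.4  8.3 50.2] 6.513153339768288
```

```bash
python3 -m crank '[[[3,0,0,0,255],[2,0,0,0,255]]]'
python3 - <<'E'
from h import *
o=bot.get_obs();print(inF(o['eef_pos']),o['ft_force']@X)
E
python3 -m crank '[[[3,0,0,0,255],[0,0,0,0,255]]]'
```

```text
clock: 10.42
eef_pos: [0.5055, 0.0347, 0.0506]
tool_rot: [0.2, 0.98, -0.005, 0.018]
ft_force: [5.0, -1.1, -4.3]
grip_width: -0.0002
[23.9  8.3 50.6] 5.097444718941144
clock: 10.68
eef_pos: [0.5062, 0.0343, 0.0507]
tool_rot: [0.201, 0.979, -0.006, 0.022]
ft_force: [-0.0, -0.1, -0.2]
grip_width: -0.0
```

The finger no longer advances and the force builds up, so the strap is at its stop. I'll back off, rise and look.

```bash
python3 -m crank '[[[-20,0,0,0,255],[-25,0,0,0,255],[0,0,-50,0,255],[0,0,-50,0,255],[0,0,-50,0,255],[-20,-30,-30,0,255],[0,-50,0,0,255],[0,-50,0,0,255],[0,-40,0,0,255],[0,0,0,0,255]]]'
python3 - <<'E'
from h import *
o=bot.get_obs();print(inF(o['eef_pos']),o['ft_force'])
c=bot.camera('scene');t=bot.camera('top');w=bot.camera('wrist');pickle.dump((o,c,t,w),open('q2.pkl','wb'))
z=lambda i:cv2.resize(i,(400,400),interpolation=cv2.INTER_CUBIC)
cv2.imwrite('pics/v8.png',np.hstack([z(c['img'][155:255,275:375]),z(t['img'][160:260,265:365])]));cv2.imwrite('pics/w8.png',w['img'])
E
```

```text
clock: 11.92
eef_pos: [0.4843, -0.1481, 0.2356]
tool_rot: [0.201, 0.98, -0.007, 0.011]
ft_force: [0.4, -0.5, 1.7]
grip_width: 0.0
[  66.  -170.8  235.6] [ 0.42771459 -0.49506294  1.67679312]
```

View pics/v8.png

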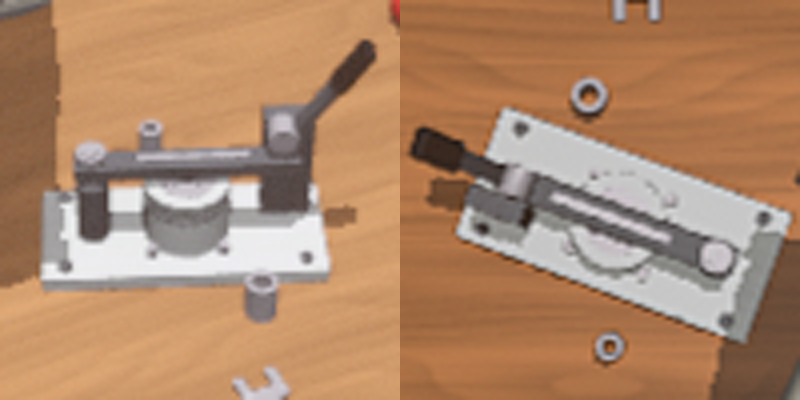

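View pics/w8.png

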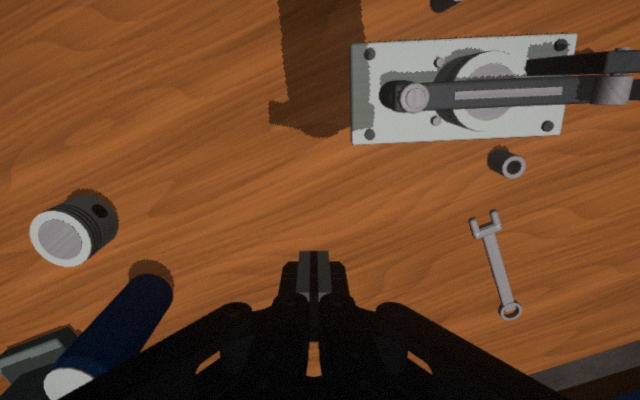

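The left view shows the scene, with the strap running along the fixture over the piston to under the cam. The right view is from above: nut (715,258), strap up to the hub at (515,185). In the wrist view the stripe slope (-2.7°) matches the base edges (-2.3/-2.4°), so the strap is home. Now the lever: I'll approach above it on its pivot side.

```bash
python3 -m crank '[[[12,45,0,0,255],[12,45,0,0,255],[12,45,0,0,255],[12,45,0,0,255],[12,45,0,0,255],[5,40,0,0,255],[0,0,0,0,255]]]'
python3 - <<'E'
from h import *
o=bot.get_obs();print(inF(o['eef_pos']),rel(F(-1,100,200)),Ro.from_quat(o['tool_rot']).as_matrix().round(3))
c=bot.camera('scene');w=bot.camera('wrist')
z=lambda i:cv2.resize(i,(400,400),interpolation=cv2.INTER_CUBIC)
cv2.imwrite('pics/v9.png',np.hstack([z(c['img'][135:235,295:395]),w['img'][:,120:520]]))
E
```

```text
clock: 12.95
eef_pos: [0.529, 0.1424, 0.2294]
tool_rot: [0.192, 0.981, -0.006, 0.009]
ft_force: [-1.5, -0.3, -0.2]
grip_width: -0.0003
[  9.4 117.6 229.4] [ 10.3 -17.8  29.3] [[-0.926  0.377  0.016]
 [ 0.377  0.926 -0.015]
 [-0.021 -0.008 -1.   ]]
```

View pics/v9.png

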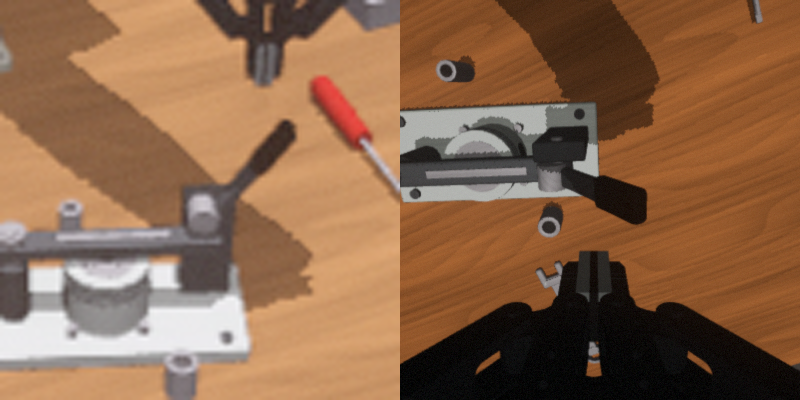

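The fingertips (262,82 in the scene) are above and clear of the lever, whose grip ends at (285,130). Moving to the start point.

```bash
python3 -m crank '[[[10,-20,0,0,255],[0,0,0,0,255],[0,0,30,0,255],[0,0,30,0,255],[0,0,6,0,255],[0,0,0,0,255]]]'
python3 - <<'E'
from h import *
o=bot.get_obs();print(inF(o['eef_pos']),o['ft_force'])
for a in(.05,.2,.4,.6,.8,1.0):
    f=.5+a;y=85+90*np.sin(f)-6*np.cos(f);z=119+90*np.cos(f)+6*np.sin(f)
    print(a,round(y,1),round(z,1),rel(F(-1,y-13,z-43)))
c=bot.camera('scene');w=bot.camera('wrist')
z=lambda i:cv2.resize(i,(400,400),interpolation=cv2.INTER_CUBIC)
cv2.imwrite('pics/v10.png',np.hstack([z(c['img'][135:235,295:395]),w['img'][:,120:520]]))
E
```

```text
clock: 13.8
eef_pos: [0.5143, 0.1215, 0.1643]
tool_rot: [0.196, 0.981, -0.005, 0.011]
ft_force: [0.2, -0.3, 0.3]
grip_width: 0.0001
[  2.7  92.9 164.3] [ 0.23713771 -0.33084362  0.25751844]
0.05 126.9 198.9 [ 4.9 20.8  8.2]
0.2 138.4 191.7 [ 5.6 32.3 15.2]
0.4 151.8 179.6 [ 6.6 45.8 27.2]
0.6 162.5 165.2 [ 7.4 56.6 41.6]
0.8 170.1 148.9 [ 8.2 64.3 57.8]
1.0 174.4 131.4 [ 8.8 68.6 75.3]
```

View pics/v10.png

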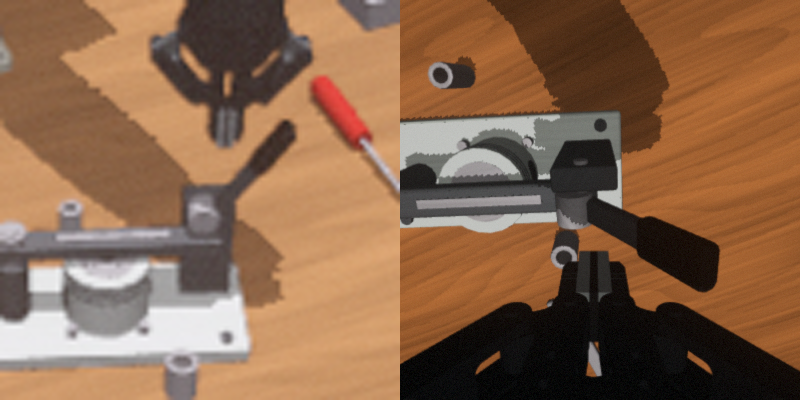

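```bash
python3 -m crank '[[[4,10,4,0,255],[1,11,4,0,255],[0,6,3,0,255],[0,6,4,0,255],[0,6,6,0,255],[0,7,6,0,255]]]'
python3 - <<'E'
from h import *
o=bot.get_obs();print(inF(o['eef_pos']),o['ft_force'])
for a in(.2,.4,.6,.8,1.0):
    f=.5+a;y=85+90*np.sin(f)-6*np.cos(f);z=119+90*np.cos(f)+6*np.sin(f)
    print(a,round(y,1),round(z,1),rel(F(-1,y-13,z-43)))
c=bot.camera('scene');w=bot.camera('wrist')
z=lambda i:cv2.resize(i,(400,400),interpolation=cv2.INTER_CUBIC)
cv2.imwrite('pics/v11.png',np.hstack([z(c['img'][135:235,295:395]),w['img'][:,120:520]]))
E
```

```text
clock: 14.65
eef_pos: [0.5296, 0.1685, 0.1387]
tool_rot: [0.196, 0.981, -0.005, 0.013]
ft_force: [-2.7, -2.7, 1.3]
grip_width: 0.0002
[  1.1 142.4 138.7] [-2.66426337 -2.70258295  1.26016832]
0.2 138.4 191.7 [  1.  -17.1 -10. ]
0.4 151.8 179.6 [ 2.  -3.7  2. ]
0.6 162.5 165.2 [ 2.9  7.1 16.4]
0.8 170.1 148.9 [ 3.7 14.8 32.7]
1.0 174.4 131.4 [ 4.4 19.1 50.1]
```

View pics/v11.png

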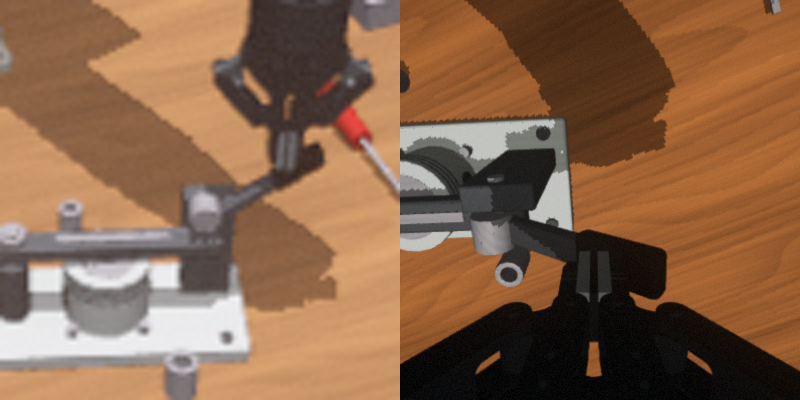

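The lever is moving: its end is now at (310,155) with the fingertips on the grip. Continuing over and down.

```bash
python3 -m crank '[[[1,4,8,0,255],[0,3,8,0,255],[0,4,8,0,255],[0,2,8,0,255]]]'
python3 - <<'E'
from h import *
o=bot.get_obs();print(inF(o['eef_pos']),o['ft_force'])
for a in(.6,.8,1.0):
    f=.5+a;y=85+90*np.sin(f)-6*np.cos(f);z=119+90*np.cos(f)+6*np.sin(f)
    print(a,round(y,1),round(z,1),rel(F(-1,y-13,z-43)))
E
```

```text
clock: 15.25
eef_pos: [0.5364, 0.1835, 0.1057]
tool_rot: [0.195, 0.981, -0.002, 0.014]
ft_force: [-3.5, 1.4, 5.6]
grip_width: -0.0001
[  2.4 158.7 105.7] [-3.52106663  1.40066833  5.59872868]
0.6 162.5 165.2 [  2.4  -9.4 -16.6]
0.8 170.1 148.9 [ 3.3 -1.8 -0.3]
1.0 174.4 131.4 [ 4.   2.4 17.2]
```

```bash
python3 -m crank '[[[1,3,7,0,255],[0,2,6,0,255],[0,1,4,0,255]]]'
python3 - <<'E'
from h import *
o=bot.get_obs();print(inF(o['eef_pos']),o['ft_force'])
c=bot.camera('scene');w=bot.camera('wrist')
z=lambda i:cv2.resize(i,(400,400),interpolation=cv2.INTER_CUBIC)
cv2.imwrite('pics/v12.png',np.hstack([z(c['img'][135:235,295:395]),w['img'][:,120:520]]))
E
```

```text
clock: 15.62
eef_pos: [0.5375, 0.1858, 0.0948]
tool_rot: [0.196, 0.98, -0.005, 0.016]
ft_force: [-15.2, -5.7, 35.0]
grip_width: 0.0
[  2.7 161.3  94.8] [-15.24766962  -5.67070008  35.00823133]
```

View pics/v12.png

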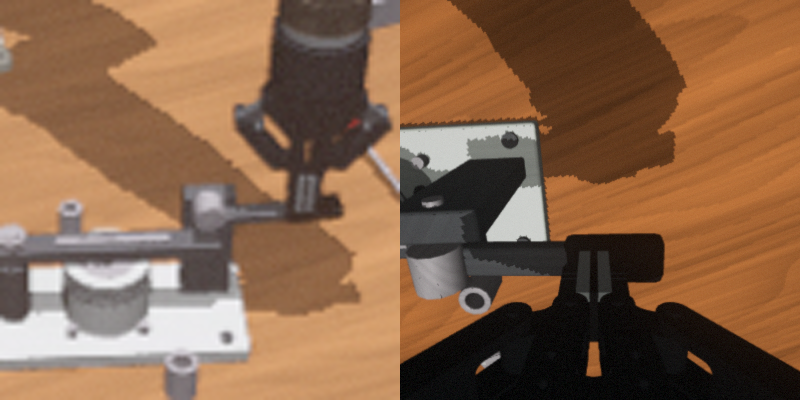

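The lever looks level and the force has jumped to 35 N. One more small press will confirm the stop.

```bash
python3 -m crank '[[[0,0,3,0,255],[0,0,2,0,255]]]'
python3 -m crank '[[[0,0,0,0,255],[0,0,-15,0,255],[0,0,-30,0,255],[0,0,-50,0,255],[0,0,-50,0,255],[-40,-20,-20,0,255],[-55,-20,0,0,255],[-30,-50,0,0,255],[0,-60,0,0,255],[0,-60,0,0,255],[0,-60,0,0,255],[0,0,0,0,255]]]'
python3 - <<'E'
from h import *
o=bot.get_obs();print(inF(o['eef_pos']),o['ft_force'])
c=bot.camera('scene');t=bot.camera('top');w=bot.camera('wrist');pickle.dump((o,c,t,w),open('q3.pkl','wb'))
z=lambda i:cv2.resize(i,(400,400),interpolation=cv2.INTER_CUBIC)
cv2.imwrite('pics/v13.png',np.hstack([z(c['img'][155:255,285:385]),z(t['img'][160:260,265:365])]));cv2.imwrite('pics/w13.png',w['img'])
E
```

```text
clock: 15.98
eef_pos: [0.5374, 0.1856, 0.0954]
tool_rot: [0.196, 0.98, -0.004, 0.018]
ft_force: [-5.0, -0.8, 11.4]
grip_width: -0.0001
clock: 17.48
eef_pos: [0.5483, -0.1193, 0.271]
tool_rot: [0.196, 0.98, -0.007, 0.021]
ft_force: [0.9, -0.2, 0.5]
grip_width: -0.0004
[ 116.5 -122.   271. ] [ 0.86788986 -0.21287942  0.48950651]
```

View pics/v13.png

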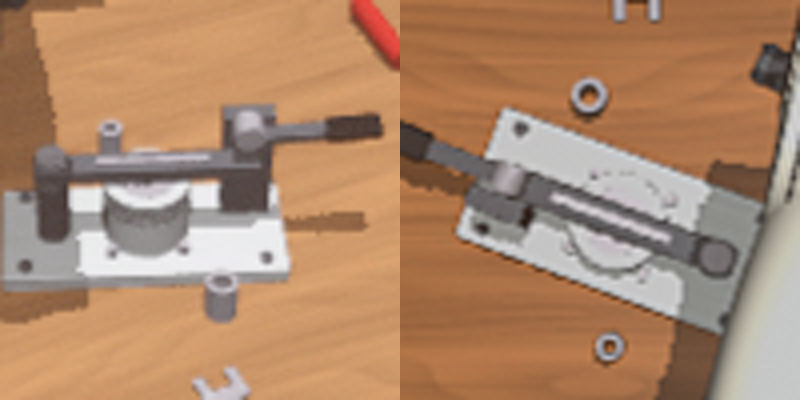

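View pics/w13.png

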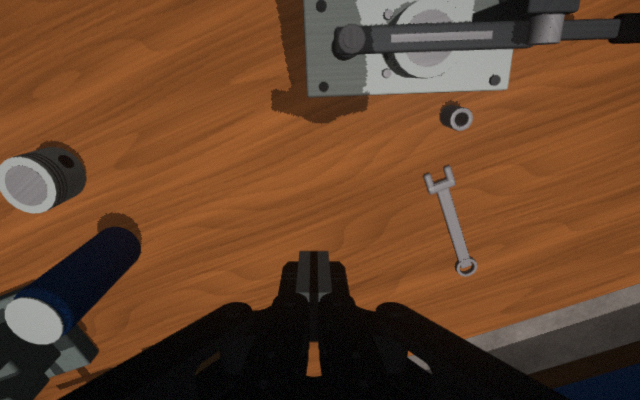

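The lever is down, its end at about (382,125) in the left view. The strap is over the piston and the bystanders look unmoved. I'll triangulate the lever end and compare the bystander positions.

Run:
```python
from h import *
o,c,t,w=pickle.load(open('q3.pkl','rb'))
def dark(img,y0,y1,x0,x1):
    g=img[y0:y1,x0:x1].max(2);m=(g<75).astype(np.uint8)
    n,l,s,ce=cv2.connectedComponentsWithStats(m);return [(s[i],(ce[i]+[x0,y0]).round(1)) for i in range(1,n) if s[i,4]>15]
print(dark(c['img'],170,200,360,390));print(dark(t['img'],180,210,250,278))
for n,img,b in(('a',c['img'],(175,200,350,390)),('b',t['img'],(180,205,250,290))):
    cv2.imwrite(f'pics/l{n}.png',cv2.resize(img[b[0]:b[1],b[2]:b[3]],(400,250),interpolation=cv2.INTER_CUBIC))
cv2.imwrite('pics/lab.png',np.vstack([cv2.imread('pics/la.png'),cv2.imread('pics/lb.png')]))
c0=pickle.load(open('scene0.pkl','rb'));d=cv2.absdiff(c0['img'],c['img']).max(2);d=d[:, :]
cv2.imwrite('pics/diff.png',np.clip(d.astype(int)*3,0,255).astype(np.uint8))
```

```text
[]
[(array([  7,   9,  16,  11, 112], dtype=int32), array([264.5, 194. ]))]
```

View pics/lab.png

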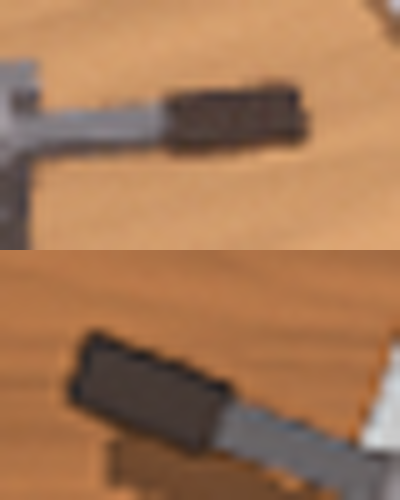

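View pics/diff.png

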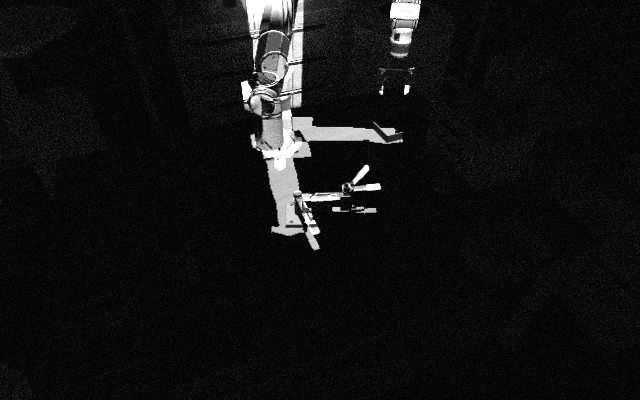

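The difference picture shows only the arm and its shadow, the strap and the lever. Piston, socket, pin, wrench and the rest show no change.

Run:
```python
from h import *
o,c,t,w=pickle.load(open('q3.pkl','rb'))
for a,b in(((379.9,186.0),(257.6,191.7)),((366.0,186.8),(271.8,197.0))):
    m,e=tri(c,a,t,b);f=inF(m);print(f,e,'theta',np.arctan2(f[1]-85,f[2]-119)-.5)
```

```text
[-1.000e-01  1.927e+02  1.293e+02] 0.004009553290920686 theta 0.9754502814286337
[-1.000e-01  1.473e+02  1.280e+02] 0.0027631254881424826 theta 0.9273265931907506
```

Run:
```python
from h import *
print(bot.job_done()); print(bot.get_obs()['clock'])
```

```text
the job is handed in; nothing more can be done
None
the job is handed in; nothing more can be done
```

The piston is clamped: the strap is home against its stop and the cam lever is down. I handed the job in at about 17.6 s with the robot clear of everything; no verdict is given.

- **Strap:** I swung it across with the outside of the shut fingers until it would not move further, at about 6 N. The pictures showed it parallel to the base edges within 0.5°.
- **Lever:** I then pushed it down with the fingertips. It met a firm stop at about 35 N and did not move under a further press.
- **Piston and other things:** a before/after comparison of the scene camera shows changes only in the robot and its shadow, the strap and the lever.

**Problems and disagreements:**
- **Missed passes:** my first two passes went over the top of the strap without moving it. The true fingertips sit about 42 mm behind the reported TCP. I measured this with the cameras and corrected for it.
- **Lever angle:** two-view points on the lever gave 0.93 to 0.98 rad instead of 1.0. With ray gaps of 3–4 mm, I take that as measuring error. I rely on the firm stop for "fully down".

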